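# Load-test the clamp's spring buffers and set the tired one aside

### The job

Test the shelf clamp's two spring buffers on the blue tester plate, first the left one (seen from the robot), then the right: with closed fingers press the cap straight down with 12 N, hold that load steady for about a second, never going over 16 N, see whether the cap's top stays above the red reference mark, and let it up again. The tired one sinks below the mark under that load: take it out and set it gently down, upright, well inside the black trivet, let go and draw clear; leave the sound one seated in its socket and everything else where it is.

Things in the scene. Friction and masses are not known exactly. Their poses are not given: they have to be found in the camera images.
- tester: Spring tester, fixed: blue plate 130 (own x) x 240 (own y) x 20 mm lying on the shelf, origin under its centre, z up, own +y roughly to the robot's left. Two round sockets, 43 mm wide and 8 mm deep, at own y = +60 mm (left) and -60 mm (right), each holding one spring buffer. Midway between them stands a 12 mm post, 86 mm high over the shelf, carrying a flat red pointer bar 50 mm long along own y.
- mark (a point): Reference mark: the middle of the red pointer bar, 78 mm over the shelf. Both red ends are at this height (bar 4 mm thick, its mid-plane counts).
- seat_left (a point): Floor centre of the left socket (own +y side), 12 mm over the shelf.
- seat_right (a point): Floor centre of the right socket, 12 mm over the shelf.
- spring_1_mid (a point): Spring buffer 1 (it may stand in either socket; both look alike): upright aluminium barrel 40 mm wide and 50 mm high, 0.28 kg in all; a brass cap 30 mm wide on a bare coil spring stands out of its top, in all 77 mm high unloaded. This point is on its axis, 36 mm above its foot, a good height to grip the barrel. z along the axis. One of the two buffers is sound and one tired.
- spring_1_top (a point): Centre of the flat top of the cap of buffer 1: 77 mm above the foot unloaded (89 mm over the shelf in the socket, 11 mm above the mark). Moves with the cap, which sinks into the barrel when pressed.
- cap_1 (a joint): How far the cap of buffer 1 is pressed in, m: 0 free, 0.024 bottomed. The spring starts to yield at 2 N and then takes about 0.7 N per mm if tired, 1.4 N per mm if sound; springs back when released.
- spring_2_mid (a point): Spring buffer 2 (it may stand in either socket; both look alike): upright aluminium barrel 40 mm wide and 50 mm high, 0.28 kg in all; a brass cap 30 mm wide on a bare coil spring stands out of its top, in all 77 mm high unloaded. This point is on its axis, 36 mm above its foot, a good height to grip the barrel. z along the axis. One of the two buffers is sound and one tired.
- spring_2_top (a point): Centre of the flat top of the cap of buffer 2: 77 mm above the foot unloaded (89 mm over the shelf in the socket, 11 mm above the mark). Moves with the cap, which sinks into the barrel when pressed.
- cap_2 (a joint): How far the cap of buffer 2 is pressed in, m: 0 free, 0.024 bottomed. The spring starts to yield at 2 N and then takes about 0.7 N per mm if tired, 1.4 N per mm if sound; springs back when released.
- trivet: Round black silicone trivet, 160 mm wide, 8 mm thick, does not move; origin under its centre, top at 8 mm.
- pans: Stack of three rectangular aluminium grill pans, 220 x 160 x 60 mm, 0.9 kg, origin under its centre. Bystander.
- canister: Lidded stainless canister, 94 mm wide, 138 mm high, origin under its centre. Bystander.
- skewer_holder: Bamboo skewer holder, 70 mm wide, 100 mm high, with skewers to 210 mm; origin under its centre. Bystander.
- grease_tin: Flat yellow tin with a steel lid, 66 mm wide, 26 mm high, origin under its centre. Bystander.
- clamp_jaw: Grey L-shaped clamp jaw, 60 x 50 x 30 mm, origin under its centre. Bystander.
- driver: Screwdriver with a red handle, lying on the shelf along its own x. Bystander.
There are look-alikes about, which are no part of the job. What is meant by the trivet is not brown or turquoise, and is the smaller of those in its own colour.

How it is judged:
By the outcome, as a careful person would: the job done as asked, in the order asked, and still so for the second after the job is handed in, with the robot touching nothing.
It also fails if it takes over 64 s, if anything falls off the work surface, if the arm or the gripper's body presses on something with over 40 N, if the wrist force passes 120 N, or if a joint passes its speed limit or range.

### The arm

A 6-joint arm with a two-finger parallel gripper is mounted at the origin on the work surface. World frame = base frame: x ahead of the robot, y to its left, z up, the work surface at z = 0. Lengths are in m, angles in degrees, forces in N, time in s.
With the tool pointing down it reaches from about 0.4 to 0.825 m from the base axis. Payload 7 kg.
Tool frame: the origin (TCP) lies on the mounting face of the last link; the fingertips stand 178 mm ahead of it and the grasp point (between the pads) lies 159 mm ahead of it; z points along the fingers, y is the direction in which the jaws open and shut (so a half turn about z gives the same grasp; the last joint's range is limited). The gripper opens to 88 mm and grips with 3 to 60 N. Pads are 19 mm wide; open, the fingers measure 130 mm over their backs; the gripper's body (78 mm by 193 mm) begins 47 mm behind the grasp point.
Start: joints at [81.595, 20.546, 0.682, 0, -70.136, -16.507], TCP at [0.284, 0.612, 0.405] pointing down, gripper open.
Joint ranges: [-176.03, 176.03], [-82.01, 121.73], [-58.28, 71.71], [-173.87, 95.51], [-174.79, -0.11], [-173.66, 173.66]. Speed limits (degrees/s): [136.94, 136.94, 172.46, 180, 180, 180].

### API

Orientations are given as [roll, pitch, yaw] about the fixed x, y, z axes, in that order (R = Rz(yaw) Ry(pitch) Rx(roll)).
In Python, from plant import r gives the robot as it stands. The module is installed in compiled form; this text tells all that it offers.
- The arm moves only by the tool carry_out, never from a script. Its argument "plan" is a list of rows, each a list of 3 entries, a list of its own where there are three numbers: the shift along the tool's x, y, z in m, then the turn, a rotation vector about the tool's x, y, z in degrees, then the closure in counts, from 0 (fully open) to 255 (shut). In form: [[[x, y, z], [ax, ay, az], hand], ...]. A call has 1 to 12 rows; each row shifts and turns the commanded pose from where the row before left it, along the tool's axes as they then stand; what a row does not reach is not made up. A row lasts 1/12 s, in which the tool goes at most 41.7 mm and 7.16 degrees, less where a joint would pass 70% of its speed; a pose out of reach is approached as far as the arm can. A call is refused whole if a number of a shift passes 0.0417 or a number of a turn 7.16, either way. A call with a gripper value outside its range is refused whole. The fingers move at their own pace and stop on an object; "grip_force" is the grip in N (left out, the last holds). Time passes only in rows, so rows that do not move let the fingers close. It gives the time, the measured TCP pose, the force and the opening at its end, in the units of the state.
- r.get_state(): the state, without advancing time (a new reading comes with each control period).
- r.capture(name): name is "scene" or "top"; returns the picture (480x640x3 uint8, red, green, blue); there is no depth.
- r.get_calibration(name): a dict with "K" (3x3 intrinsics, pixels), "D" ([k1, k2, p1, p2, k3] as OpenCV has them; the pictures are not rectified), "rvec" (rotation vector, rad) and "tvec" (3), from world to camera coordinates, as OpenCV has them. Camera axes: x right, y down, z forward; pixel columns grow to the right and rows downward; lengths in m; the calibration is good to about 2 mm. A picture is of the moment at which its call begins. get_calibration takes no time and is no camera call.
- r.close_job(): hands the job in, once; it reports no verdict.
The state is a dict: "time_s": time; "joints": joint angles; "qd": joint speeds; "joint_torque": joint torques, N m; "tcp_pos": TCP position; "eef_rot": TCP orientation; "contact_force": force on the tool from outside, world axes, zero at the start; "moment": the same for the moment, N m; "gripper_width": finger opening in m.
Only numpy, scipy, OpenCV 4.12 (cv2) and the standard library are available. Lean on these libraries where they do the work, as an engineer would, in place of code of your own. Each camera call takes 0.05 s, during which the arm holds its last target. There are 200 camera calls.

## Working session

There is one attempt and no reset: what is moved stays moved. The work goes in short steps, Python scripts to look and compute and a tool call to move; the robot and the scene stay as the last step left them, time stands still between calls to the robot, and variables do not carry over. Pictures are saved under pics/ and viewed, about 8 in all and at most 12, crops included, and the job is handed in when it is done.

Besides the shell and the picture viewer there is one more tool, called as name([rows], argument=value, ...), one row to a line, values as JSON. carry_out: Moves the arm, as the interface text tells. Its arguments: {"type":"object","properties":{"plan":{"type":"array","items":{"type":"array"}},"grip_force":{"type":"number"}},"required":["plan"]}

```bash
mkdir -p pics; python3 - <<'E'
from plant import r
import cv2
for n in("scene","top"):
    im=r.capture(n); cv2.imwrite(f"pics/{n}0.png",im[:,:,::-1])
    c=r.get_calibration(n); print(n,c)
print(r.get_state())
E
```

```text
scene {'K': array([[525.68335269,   0.        , 319.53557293],
       [  0.        , 525.68335269, 234.27983222],
       [  0.        ,   0.        ,   1.        ]]), 'D': array([0.05070436, 0.        , 0.        , 0.        , 0.        ]), 'rvec': array([ 1.40455432,  2.27459034, -0.81061944]), 'tvec': array([ 0.26035663, -0.27095455,  1.64135471])}
top {'K': array([[478.92247842,   0.        , 315.71521669],
       [  0.        , 478.92247842, 237.59730006],
       [  0.        ,   0.        ,   1.        ]]), 'D': array([-0.02647124,  0.        ,  0.        ,  0.        ,  0.        ]), 'rvec': array([ 2.16865102, -2.14424783,  0.14348343]), 'tvec': array([-0.06117711,  0.50339668,  1.40880116])}
{'time_s': 0.1, 'joints': array([ 8.15952286e+01,  2.05862268e+01,  6.39187326e-01, -1.76330718e-02,
       -7.01334581e+01, -1.65085705e+01]), 'qd': array([-0.01214427, -0.12978809,  0.18743171,  0.0552455 , -0.08066604,
        0.03496453]), 'joint_torque': array([-1.73969620e-03, -5.84164524e+01,  2.93752992e+01,  7.01555908e+00,
        1.01694156e-02, -4.29985289e-05]), 'tcp_pos': array([0.2842547 , 0.61204445, 0.40383021]), 'eef_rot': array([ 1.79918110e+02, -6.98237938e-03, -2.49193409e+01]), 'contact_force': array([-0.83984093,  0.61441828, -0.56948567]), 'moment': array([-0.0320525 ,  0.01419178,  0.02855003]), 'gripper_width': 0.08766569370083496}
```

View pics/scene0.png

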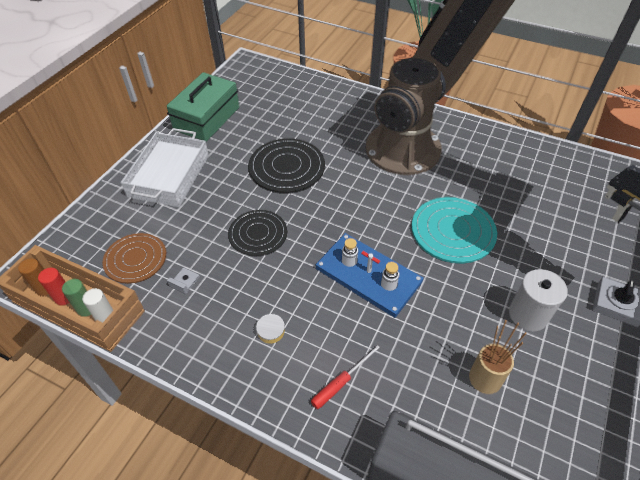

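View pics/top0.png

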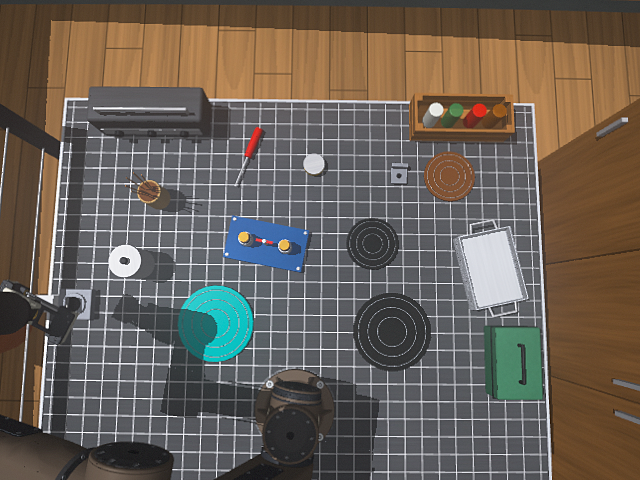

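The scene shows the blue tester with two buffers; in the top view they are at (244,238) on the left and (285,246) on the right. There are two black trivets, at top (372,243), the smaller, and (392,331), the larger. Brown (449,176) and turquoise (215,324) are excluded, so the small black one at (372,243) fits. Next I measure it and confirm it in a crop.

```bash
cat > h.py <<'E'
import numpy as np, cv2
from plant import r
def cam(n):
    c=r.get_calibration(n); R=cv2.Rodrigues(c["rvec"])[0]; return c["K"],c["D"],R,c["tvec"],c["rvec"]
def plane(n,px,z):
    K,D,R,t,_=cam(n); u=cv2.undistortPoints(np.array(px,float).reshape(-1,1,2),K,D).reshape(-1,2)
    d=np.c_[u,np.ones(len(u))]@R; o=-R.T@t
    return o+d*((z-o[2])/d[:,2])[:,None]
def proj(n,P):
    K,D,R,t,rv=cam(n); return cv2.projectPoints(np.array(P,float).reshape(-1,1,3),rv,t,K,D)[0].reshape(-1,2)
def tri(pa,pb):
    A=[];b=[]
    for n,p in(("scene",pa),("top",pb)):
        K,D,R,t,_=cam(n);o=-R.T@t;d=plane(n,[p],0)[0]-o;d/=np.linalg.norm(d);M=np.eye(3)-np.outer(d,d);A.append(M);b.append(M@o)
    return np.linalg.lstsq(np.vstack(A),np.hstack(b),rcond=None)[0]
def blobs(n,im,lo,hi,roi,amin=15):
    h=cv2.cvtColor(im,cv2.COLOR_RGB2HSV);m=cv2.inRange(h,lo,hi);k=np.zeros_like(m);x0,y0,x1,y1=roi;k[y0:y1,x0:x1]=m[y0:y1,x0:x1]
    return [c for c in cv2.findContours(k,cv2.RETR_EXTERNAL,cv2.CHAIN_APPROX_NONE)[0] if cv2.contourArea(c)>=amin]
E
python3 - <<'E'
from h import *
np.set_printoptions(precision=4,suppress=True)
rois={"scene":(300,220,430,320),"top":(215,205,320,280)}
S={n:cv2.imread(f"pics/{n}0.png")[:,:,::-1].copy() for n in rois}
for n,im in S.items():
    for nm,lo,hi in(("brass",(12,100,120),(28,255,255)),("red",(0,150,120),(8,255,255)),("blue",(100,150,60),(120,255,255))):
        for c in blobs(n,im,lo,hi,rois[n],8):
            x=c.reshape(-1,2); rc=cv2.minAreaRect(plane(n,x,.02 if nm=="blue" else .078 if nm=="red" else .089)[:,:2].astype(np.float32))
            print(n,nm,cv2.contourArea(c),x.mean(0),cv2.boundingRect(c),"world",rc)
# trivets
for n,rs in(("top",((340,212,405,275),(345,285,440,375))),("scene",((222,203,295,262),))):
    for ro in rs:
        g=blobs(n,S[n],(0,0,0),(180,255,60),ro,400)
        if g:
            c=max(g,key=cv2.contourArea);w=plane(n,cv2.convexHull(c).reshape(-1,2),.008)[:,:2].astype(np.float32);print(n,"trivet",cv2.boundingRect(c),cv2.minEnclosingCircle(w),cv2.fitEllipse(w))
a=cv2.resize(S["top"][205:385,215:445],None,fx=3,fy=3,interpolation=cv2.INTER_CUBIC)
cv2.imwrite("pics/crop1.png",a[:,:,::-1])
E
```

```text
scene brass 87.5 [391.6452 267.4194] (386, 262, 12, 12) world ((0.5053311586380005, 0.15440243482589722), (0.028689945116639137, 0.028678929433226585), 63.7645149230957)
scene brass 76.0 [350.0667 243.5   ] (345, 239, 11, 11) world ((0.48586025834083557, 0.03727395087480545), (0.03124418295919895, 0.02460135705769062), 24.966520309448242)
scene red 8.0 [375.4286 259.7857] (372, 258, 7, 5) world ((0.49450260400772095, 0.10945294052362442), (0.016538428142666817, 0.0052480679005384445), 83.70775604248047)
scene red 8.5 [364.6923 253.6154] (362, 252, 6, 5) world ((0.48886638879776, 0.07902795821428299), (0.01673041842877865, 0.006405916064977646), 75.49994659423828)
scene blue 3132.5 [368.4142 273.409 ] (316, 237, 107, 80) world ((0.49826857447624207, 0.09565721452236176), (0.2411486804485321, 0.13754518330097198), 79.52436828613281)
top brass 67.0 [284.0769 244.4615] (279, 240, 11, 10) world ((0.47562992572784424, 0.03598709776997566), (0.02675190567970276, 0.02651161514222622), 45.75251770019531)
top brass 68.5 [243.2963 236.3704] (238, 232, 11, 10) world ((0.49751901626586914, 0.1549
[... 162 characters left out ...]
6, 0.09563326835632324), (0.23863106966018677, 0.12923648953437805), 79.63459777832031)
top trivet (347, 218, 52, 52) ((0.4905264675617218, -0.22860141098499298), 0.08065824210643768) ((0.49100396037101746, -0.2294859141111374), (0.15766331553459167, 0.1598626673221588), 136.1645965576172)
top trivet (353, 293, 78, 78) ((0.2277718037366867, -0.2865275740623474), 0.11713547259569168) ((0.22726579010486603, -0.28671276569366455), (0.2298629879951477, 0.23280055820941925), 171.40530395507812)
scene trivet (228, 212, 59, 44) ((0.5010554790496826, -0.22692365944385529), 0.07961852848529816) ((0.5016049742698669, -0.2264411449432373), (0.15549780428409576, 0.15874134004116058), 27.656381607055664)
```

View pics/crop1.png

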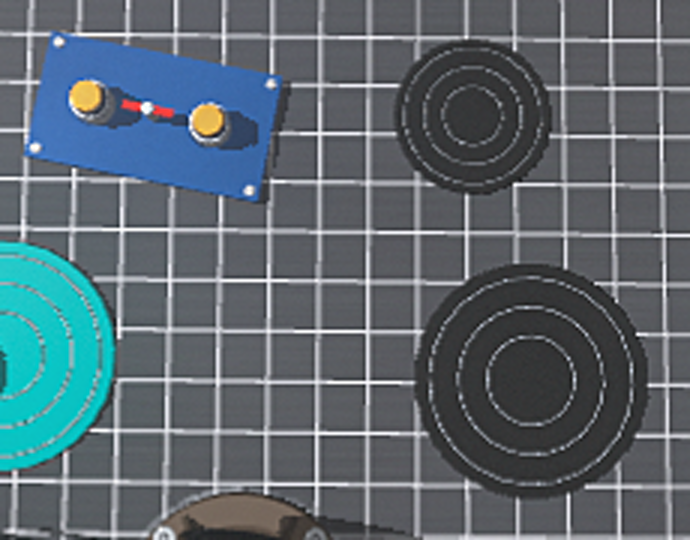

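The crop confirms that the smaller black trivet, 160 mm wide at top (372,243), is the one meant. The larger one measures 232 mm. The two cameras disagree by about 10 mm in x, so I check what that means before trusting either.

```bash
python3 - <<'E'
from h import *
np.set_printoptions(precision=4,suppress=True)
for n in("scene","top"):
    K,D,R,t,_=cam(n);print(n,"centre",-R.T@t,"axis",R[2])
for nm,a,b in(("capL",(391.6,267.4),(243.3,236.4)),("capR",(350.1,243.5),(284.1,244.5))):print(nm,tri(a,b))
a=proj("scene",[[.5013,-.2267,.008]])[0];b=proj("top",[[.4908,-.229,.008]])[0];print("triv",a,b,tri(a,b))
print("base origin px",proj("scene",[[0,0,0]]),proj("top",[[0,0,0]]))
S=r.get_state();p=S["tcp_pos"];print("tips",proj("scene",p-[0,0,.178]),proj("top",p-[0,0,.178]))
I={n:cv2.imread(f"pics/{n}0.png") for n in("scene","top")}
c=[]
for n,(x,y) in(("scene",(360,100)),("top",(245,360))):
    m=I[n].copy(); q=tuple(int(round(v)) for v in proj(n,[[0,0,0]])[0])
    for k in np.linspace(0,6.283,60): 
        u=proj(n,[[.1*np.cos(k),.1*np.sin(k),0]])[0]; cv2.circle(m,(int(u[0]),int(u[1])),0,(0,255,255),-1)
    c.append(cv2.resize(m[y:y+110,x:x+110],None,fx=3.5,fy=3.5,interpolation=cv2.INTER_NEAREST))
cv2.imwrite("pics/base.png",np.hstack(c))
E
```

```text
scene centre [1.2259 0.3321 1.1055] axis [-0.5608 -0.2869 -0.7767]
top centre [ 0.3185 -0.051   1.4621] axis [ 0.1287 -0.0031 -0.9917]
capL [0.4994 0.1542 0.0804]
capR [0.4771 0.0352 0.0795]
triv [257.4212 232.0762] [372.3416 243.584 ] [ 0.4928 -0.2317 -0.0042]
base origin px [[403.1427 147.2695]] [[294.9894 408.1403]]
tips [[640.4445 232.5365]] [[ 55.2401 309.789 ]]
```

View pics/base.png

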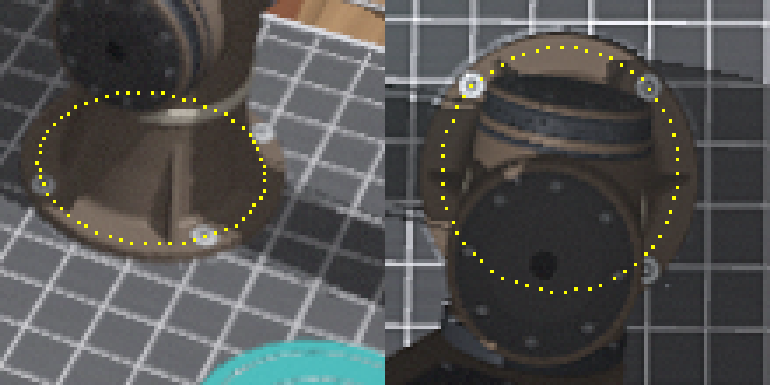

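carry_out([
  [[0,0,0],[0,0,6.86],255],
  [[0,0,0],[0,0,6.86],255],
  [[0,0,0],[0,0,6.86],255],
  [[0,0,0],[0,0,6.86],255],
  [[0,0,0],[0,0,6.86],255],
  [[0,0,0],[0,0,6.86],255],
  [[0,0,0],[0,0,6.86],255],
  [[0,0,0],[0,0,6.86],255],
  [[0,0,0],[0,0,6.86],255],
  [[0,0,0],[0,0,6.86],255],
  [[0,0,0],[0,0,6.86],255],
], grip_force=20)

```text
time_s: 1.02
tcp_pos: [0.2843, 0.6121, 0.4041]
eef_rot: [180.0, -0.1, -100.7]
contact_force: [-0.1, -0.6, -0.9]
gripper_width: 0.0199
```

carry_out([
  [[0.0342,-0.0236,0],[0,0,0],255],
  [[0.0342,-0.0236,0],[0,0,0],255],
  [[0.0342,-0.0236,0],[0,0,0],255],
  [[0.0342,-0.0236,0],[0,0,0],255],
  [[0.0342,-0.0236,0],[0,0,0],255],
  [[0.0342,-0.0236,0],[0,0,0],255],
  [[0.0342,-0.0236,0],[0,0,0],255],
  [[0.0342,-0.0236,0],[0,0,0],255],
  [[0.0342,-0.0236,0],[0,0,0],255],
  [[0.0342,-0.0236,0],[0,0,0],255],
  [[0.0342,-0.0236,0],[0,0,0],255],
  [[0.0342,-0.0236,0],[0,0,0],255],
])

```text
time_s: 2.02
tcp_pos: [0.4892, 0.1555, 0.4047]
eef_rot: [180.0, 0.0, -100.4]
contact_force: [0.8, 0.3, 0.4]
gripper_width: 0.0001
```

carry_out([
  [[0,0,0.02],[0,0,0],255],
  [[0,0,0.02],[0,0,0],255],
  [[0,0,0.02],[0,0,0],255],
  [[0,0,0],[0,0,0],255],
  [[0,0,0],[0,0,0],255],
])

```text
time_s: 2.43
tcp_pos: [0.4889, 0.1572, 0.3441]
eef_rot: [179.9, -0.1, -100.4]
contact_force: [0.2, 0.4, 0.7]
gripper_width: 0.0005
```

```bash
python3 - <<'E'
from h import *
np.set_printoptions(precision=4,suppress=True)
s=r.get_state();print(s)
Rm=cv2.Rodrigues(np.zeros(3))[0]
from scipy.spatial.transform import Rotation as T
Rm=T.from_euler("xyz",s["eef_rot"],degrees=True).as_matrix()
tip=s["tcp_pos"]+Rm@[0,0,.178];print("tip",tip)
c=[]
for n in("scene","top"):
    m=r.capture(n);np.save(f"pics/{n}1.npy",m);u=proj(n,tip)[0];print(n,u)
    x,y=int(u[0])-50,int(u[1])-50;m=cv2.resize(m[y:y+100,x:x+100],None,fx=4,fy=4,interpolation=cv2.INTER_NEAREST)
    cv2.circle(m,(int((u[0]-x+.5)*4),int((u[1]-y+.5)*4)),2,(0,255,0),-1);c.append(m)
cv2.imwrite("pics/tip.png",np.hstack(c)[:,:,::-1])
E
```

```text
{'time_s': 2.4333, 'joints': array([ 39.7618,   8.2713, -24.3853,   0.0079, -57.497 , -50.1444]), 'qd': array([ 0.5004, -1.2535,  2.2974,  0.6751, -0.6377, -0.0326]), 'joint_torque': array([ -0.3356, -36.5381,  24.7039,   5.8366,   0.1547,  -0.0025]), 'tcp_pos': array([0.4889, 0.1572, 0.3441]), 'eef_rot': array([ 179.9067,   -0.1222, -100.3782]), 'contact_force': array([0.159 , 0.4071, 0.6749]), 'moment': array([ 0.0683, -0.0966, -0.0005]), 'gripper_width': 0.0005267837582116615}
tip [0.4885 0.1569 0.1661]
scene [398.9098 242.3907]
top [238.0893 236.064 ]
```

View pics/tip.png

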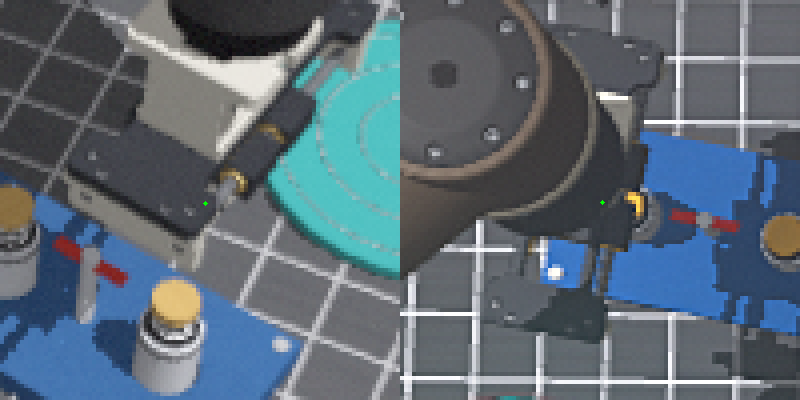

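```bash
python3 - <<'E'
from h import *
np.set_printoptions(precision=4,suppress=True)
for z in(.01,.02,.03):
    print(z,"top ++,+-,--",plane("top",[(269.4,384.4),(319.9,384.4),(319.9,437.2)],z)[:,:2].ravel(),"scene ++,+-,-+",plane("scene",[(417.7,167.4),(371.8,152.6),(434.9,137.2)],z)[:,:2].ravel())
s=r.get_state()
from scipy.spatial.transform import Rotation as T
Rm=T.from_euler("xyz",s["eef_rot"],degrees=True).as_matrix();p=s["tcp_pos"];c=[]
for n,x,y in(("scene",340,170),("top",180,180)):
    m=cv2.resize(np.load(f"pics/{n}1.npy")[y:y+100,x:x+110],None,fx=3.6,fy=3.6,interpolation=cv2.INTER_NEAREST)
    for zz,col in((.112,(0,255,0)),(.13,(255,0,255)),(.09,(255,255,0))):
        q=proj(n,[p+Rm@[a,b,zz] for a,b in((.039,.0965),(.039,-.0965),(-.039,-.0965),(-.039,.0965))])
        cv2.polylines(m,[((q-[x,y]+.5)*3.6).astype(np.int32)],True,col,1)
    c.append(m)
cv2.imwrite("pics/box.png",np.hstack(c)[:,:,::-1])
E
```

```text
0.01 top ++,+-,-- [ 0.0692  0.0761  0.0708 -0.0727 -0.0793 -0.0742] scene ++,+-,-+ [ 0.0754  0.0739  0.076  -0.074  -0.0764  0.0751]
0.02 top ++,+-,-- [ 0.0709  0.0753  0.0725 -0.0725 -0.0765 -0.074 ] scene ++,+-,-+ [ 0.0859  0.0763  0.0865 -0.0703 -0.0645  0.0774]
0.03 top ++,+-,-- [ 0.0726  0.0744  0.0742 -0.0724 -0.0738 -0.0739] scene ++,+-,-+ [ 0.0964  0.0786  0.097  -0.0666 -0.0526  0.0798]
```

View pics/box.png

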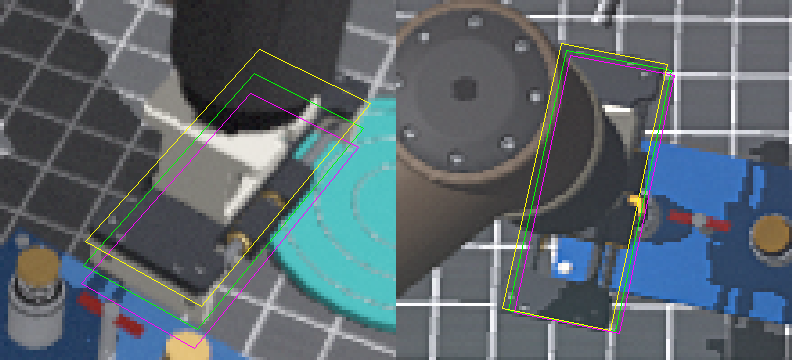

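carry_out([
  [[0,0,0],[0,0,7],255],
  [[0,0,0],[0,0,7],255],
  [[0,0,0],[0,0,7],255],
  [[0,0,0],[0,0,7],255],
  [[0,0,0],[0,0,7],255],
  [[0,0,0],[0,0,7],255],
  [[0,0,0],[0,0,7],255],
  [[0,0,0],[0,0,7],255],
  [[0,0,0],[0,0,7],255],
  [[0,0,0],[0,0,7],255],
  [[0,0,0],[0,0,7],255],
  [[0,0,0],[0,0,7],255],
])

```text
time_s: 3.53
tcp_pos: [0.4893, 0.1581, 0.3463]
eef_rot: [179.9, 0.1, 175.3]
contact_force: [-0.4, 0.7, -0.7]
gripper_width: 0.0007
```

carry_out([
  [[-0.011,-0.001,0.01],[0,0,6],255],
  [[0,0,0.02],[0,0,0],255],
  [[0,0,0.02],[0,0,0],255],
  [[0,0,0],[0,0,0],255],
  [[0,0,0],[0,0,0],255],
  [[0,0,0],[0,0,0],255],
])

```text
time_s: 4.03
tcp_pos: [0.5005, 0.1562, 0.2964]
eef_rot: [179.9, 0.1, 169.7]
contact_force: [-0.2, 0.0, 0.3]
gripper_width: 0.0005
```

```bash
cat >> h.py <<'E'
from scipy.spatial.transform import Rotation as T
def tip():
    s=r.get_state();Rm=T.from_euler("xyz",s["eef_rot"],degrees=True).as_matrix();return s["tcp_pos"]+Rm@[0,0,.178],Rm,s
E
python3 - <<'E'
from h import *
np.set_printoptions(precision=4,suppress=True)
t,Rm,s=tip();print(t,s["eef_rot"],s["contact_force"],s["joints"])
c=[]
for n in("scene","top"):
    m=r.capture(n);np.save(f"pics/{n}2.npy",m);u=proj(n,t)[0];x,y=int(u[0])-20,int(u[1])-25;print(n,u,x,y)
    m=cv2.resize(m[y:y+50,x:x+40],None,fx=10,fy=10,interpolation=cv2.INTER_NEAREST)
    for a,b in((.0095,.0),(-.0095,0),(0,0)):
        q=(proj(n,t+Rm@[a,b,0])[0]-[x,y]+.5)*10;cv2.circle(m,(int(q[0]),int(q[1])),3,(0,255,0),-1)
    c.append(m)
cv2.imwrite("pics/tip2.png",np.hstack(c)[:,:,::-1])
E
```

```text
[0.5008 0.1564 0.1184] [179.9339   0.0978 169.682 ] [-0.2271  0.0467  0.3208] [  38.8097   12.1231  -26.7231    0.0395  -51.0398 -139.1524]
scene [394.4828 258.7119] 374 233
top [241.0332 233.9856] 221 208
```

View pics/tip2.png

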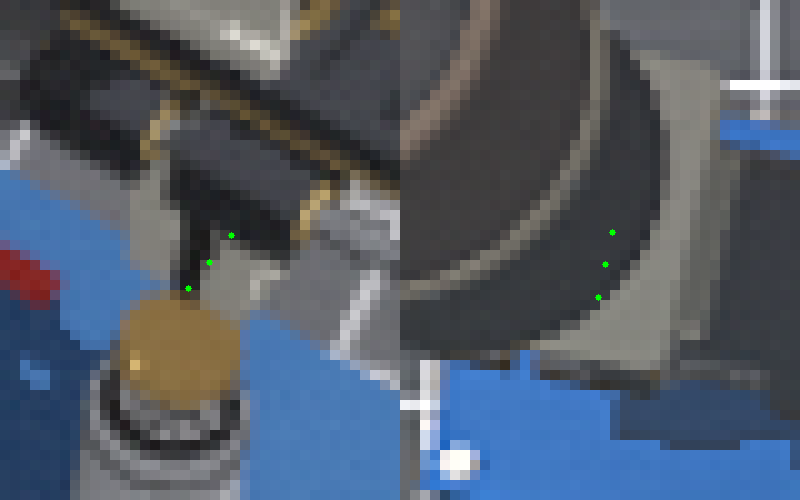

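carry_out([
  [[0.0014,-0.0022,0.01],[0,0,0],255],
  [[0,0,0.008],[0,0,0],255],
  [[0,0,0.005],[0,0,0],255],
  [[0,0,0.002],[0,0,0],255],
  [[0,0,0],[0,0,0],255],
  [[0,0,0],[0,0,0],255],
])

```text
time_s: 4.63
tcp_pos: [0.4982, 0.1538, 0.2694]
eef_rot: [-180.0, -0.0, 169.6]
contact_force: [-0.9, -0.1, -0.2]
gripper_width: 0.0007
```

carry_out([
  [[0,0,0.002],[0,0,0],255],
  [[0,0,0.002],[0,0,0],255],
  [[0,0,0.001],[0,0,0],255],
  [[0,0,0.001],[0,0,0],255],
  [[0,0,0],[0,0,0],255],
  [[0,0,0],[0,0,0],255],
])

```text
time_s: 5.13
tcp_pos: [0.4984, 0.1539, 0.264]
eef_rot: [180.0, 0.0, 169.6]
contact_force: [0.1, 0.4, 3.7]
gripper_width: 0.0003
```

```bash
python3 - <<'E'
from h import *
np.set_printoptions(precision=4,suppress=True)
t,Rm,s=tip();print(t,s["contact_force"],s["moment"])
E
```

```text
[0.4985 0.154  0.086 ] [0.08   0.3618 3.7374] [ 0.1083 -0.2764  0.0058]
```

carry_out([
  [[0,0,0.001],[0,0,0],255],
  [[0,0,0.001],[0,0,0],255],
  [[0,0,0.001],[0,0,0],255],
  [[0,0,0],[0,0,0],255],
  [[0,0,0],[0,0,0],255],
])

```text
time_s: 5.55
tcp_pos: [0.4984, 0.1539, 0.261]
eef_rot: [180.0, 0.0, 169.6]
contact_force: [-0.2, 0.9, 6.8]
gripper_width: 0.0001
```

carry_out([
  [[0,0,0.001],[0,0,0],255],
  [[0,0,0.001],[0,0,0],255],
  [[0,0,0],[0,0,0],255],
  [[0,0,0],[0,0,0],255],
])

```text
time_s: 5.88
tcp_pos: [0.4984, 0.1539, 0.2591]
eef_rot: [180.0, 0.0, 169.6]
contact_force: [-0.7, 1.0, 7.5]
gripper_width: 0.0004
```

carry_out([
  [[0,0,0.001],[0,0,0],255],
  [[0,0,0.001],[0,0,0],255],
  [[0,0,0.001],[0,0,0],255],
  [[0,0,0],[0,0,0],255],
  [[0,0,0],[0,0,0],255],
])

```text
time_s: 6.3
tcp_pos: [0.4984, 0.1539, 0.2563]
eef_rot: [180.0, 0.1, 169.7]
contact_force: [-1.2, 0.9, 9.8]
gripper_width: 0.0003
```

```bash
python3 - <<'E'
from h import *
f=[]
for i in range(8): r.capture("top"); t,_,s=tip(); f.append(s["contact_force"][2])
print(t,np.round(f,2),np.mean(f))
E
```

```text
[0.49860797 0.153996   0.07837392] [10.12  9.85  8.57  9.13  8.94  9.16  9.45  9.34] 9.321263108722057
```

carry_out([
  [[0,0,0.001],[0,0,0],255],
  [[0,0,0.001],[0,0,0],255],
  [[0,0,0.001],[0,0,0],255],
  [[0,0,0.001],[0,0,0],255],
  [[0,0,0],[0,0,0],255],
])

```text
time_s: 7.12
tcp_pos: [0.4984, 0.1539, 0.2524]
eef_rot: [180.0, 0.1, 169.7]
contact_force: [-2.1, -0.2, 12.2]
gripper_width: 0.0005
```

```bash
python3 - <<'E'
from h import *
f=[]
for i in range(22): m=r.capture("scene"); t,_,s=tip(); f.append(s["contact_force"][2])
print(t,np.round(f,2),np.mean(f)); np.save("pics/pressL.npy",m)
E
```

```text
[0.49862305 0.1539889  0.0745987 ] [12.29 11.97 12.73 11.24 12.81 11.58 12.04 11.03 11.67 12.1  12.12 12.48
 12.86 11.8  12.57 12.06 12.49 11.82 11.9  11.5  12.08 11.77] 12.040159173089434
```

The left cap held 12.0 N for 1.1 s with its top at 74.6 mm, below the 78 mm mark. The left one is tired. I release it and go on to the right one.

carry_out([
  [[0,0,-0.003],[0,0,0],255],
  [[0,0,-0.005],[0,0,0],255],
  [[0,0,-0.008],[0,0,0],255],
  [[0,0,-0.014],[0,0,0],255],
  [[0,0,-0.02],[0,0,0],255],
  [[0,-0.03,0],[0,0,0],255],
  [[0,-0.03,0],[0,0,0],255],
  [[0,-0.03,0],[0,0,0],255],
  [[-0.001,-0.03,0],[0,0,0],255],
  [[0,0,0.01],[0,0,0],255],
  [[0,0,0],[0,0,0],255],
  [[0,0,0],[0,0,0],255],
])

```text
time_s: 9.22
tcp_pos: [0.4772, 0.0352, 0.2912]
eef_rot: [-180.0, -0.1, 169.6]
contact_force: [-0.5, 1.6, 0.4]
gripper_width: 0.0004
```

```bash
python3 - <<'E'
from h import *
f=[]
for i in range(6): r.capture("top"); t,_,s=tip(); f.append(s["contact_force"])
print(t,np.mean(f,0))
E
```

```text
[0.47769047 0.03613797 0.11379087] [-0.08803335  0.14144082  0.23720798]
```

carry_out([
  [[0,0,0.01],[0,0,0],255],
  [[0,0,0.008],[0,0,0],255],
  [[0,0,0.003],[0,0,0],255],
  [[0,0,0.002],[0,0,0],255],
  [[0,0,0.001],[0,0,0],255],
  [[0,0,0.001],[0,0,0],255],
  [[0,0,0.001],[0,0,0],255],
  [[0,0,0],[0,0,0],255],
  [[0,0,0],[0,0,0],255],
])

```text
time_s: 10.27
tcp_pos: [0.4776, 0.0355, 0.266]
eef_rot: [180.0, 0.0, 169.6]
contact_force: [-2.5, -0.2, 2.9]
gripper_width: 0.0006
```

carry_out([
  [[0,0,0.001],[0,0,0],255],
  [[0,0,0.001],[0,0,0],255],
  [[0,0,0],[0,0,0],255],
  [[0,0,0],[0,0,0],255],
  [[0,0,0],[0,0,0],255],
])

```text
time_s: 10.68
tcp_pos: [0.4776, 0.0355, 0.264]
eef_rot: [180.0, 0.0, 169.6]
contact_force: [-1.4, -0.2, 6.5]
gripper_width: 0.0003
```

```bash
python3 - <<'E'
from h import *
f=[]
for i in range(5): r.capture("top"); t,_,s=tip(); f.append(s["contact_force"])
print(t,np.mean(f,0))
E
```

```text
[0.47771746 0.03554365 0.08604289] [-2.17686765  0.32759603  6.6586866 ]
```

Force is 6.7 N at 3.0 mm, so I need about 3.8 mm more.

carry_out([
  [[0,0,0.001],[0,0,0],255],
  [[0,0,0.001],[0,0,0],255],
  [[0,0,0.001],[0,0,0],255],
  [[0,0,0.0005],[0,0,0],255],
  [[0,0,0],[0,0,0],255],
  [[0,0,0],[0,0,0],255],
])

```text
time_s: 11.43
tcp_pos: [0.4777, 0.0355, 0.2609]
eef_rot: [180.0, 0.1, 169.6]
contact_force: [-4.2, 0.3, 9.3]
gripper_width: 0.0003
```

```bash
python3 - <<'E'
from h import *
f=[]
for i in range(5): r.capture("top"); t,_,s=tip(); f.append(s["contact_force"])
print(t,np.mean(f,0))
E
```

```text
[0.47790989 0.03557058 0.0829584 ] [-3.35164911 -0.20972618 10.58370433]
```

carry_out([
  [[0,0,0.001],[0,0,0],255],
  [[0,0,0.0003],[0,0,0],255],
  [[0,0,0],[0,0,0],255],
])

```text
time_s: 11.93
tcp_pos: [0.4777, 0.0355, 0.2597]
eef_rot: [180.0, 0.1, 169.7]
contact_force: [-4.3, 0.2, 11.5]
gripper_width: 0.0003
```

```bash
python3 - <<'E'
from h import *
f=[]
for i in range(24): m=r.capture("scene"); t,_,s=tip(); f.append(s["contact_force"])
print(t,np.round(np.array(f)[:,2],1),np.mean(f,0)); np.save("pics/pressR.npy",m)
E
```

```text
[0.47797365 0.03556359 0.08179547] [12.3 12.6 12.7 12.2 13.5 12.  12.8 13.2 11.9 12.  12.4 13.  11.4 12.8
 12.  11.9 12.8 12.8 11.9 12.8 11.5 12.9 12.5 12.7] [-4.00883349  0.01355676 12.44098024]
```

The right cap held 12.4 N for over a second with its top at 81.8 mm, above the mark. The right one is sound. I release it, go back to the left one, turn the jaws along the plate's own x and open.

carry_out([
  [[0,0,-0.003],[0,0,0],255],
  [[0,0,-0.005],[0,0,0],255],
  [[0,0,-0.008],[0,0,0],255],
  [[0,0,-0.014],[0,0,0],255],
  [[0,0,-0.025],[0,0,0],255],
  [[0,0.03,0],[0,0,0],255],
  [[0,0.03,0],[0,0,0],255],
  [[0,0.03,0],[0,0,0],255],
  [[0.001,0.031,0],[0,0,0],255],
  [[0,0,0],[0,0,-7],0],
  [[0,0,0],[0,0,-7],0],
  [[0,0,0],[0,0,-7],0],
])

```text
time_s: 14.13
tcp_pos: [0.4983, 0.1555, 0.3137]
eef_rot: [180.0, -0.0, -169.0]
contact_force: [-0.4, -0.5, -0.2]
gripper_width: 0.0151
```

carry_out([
  [[0,0,0],[0,0,-7],0],
  [[0,0,0],[0,0,-7],0],
  [[0,0,0],[0,0,-7],0],
  [[0,0,0],[0,0,-7],0],
  [[0,0,0],[0,0,-7],0],
  [[0,0,0],[0,0,-7],0],
  [[0,0,0],[0,0,-7],0],
  [[0,0,0],[0,0,-7],0],
  [[0,0,0],[0,0,-7],0],
  [[0,0,0],[0,0,-6],0],
  [[0,0,0],[0,0,0],0],
  [[0,0,0],[0,0,0],0],
])

```text
time_s: 15.13
tcp_pos: [0.4984, 0.1547, 0.3139]
eef_rot: [-180.0, 0.0, -100.6]
contact_force: [0.6, 0.4, 0.3]
gripper_width: 0.0868
```

```bash
python3 - <<'E'
from h import *
t,_,s=tip();print(t,s["eef_rot"],s["gripper_width"],s["contact_force"])
c=[]
for n,x,y in(("scene",330,190),("top",200,180)):
    m=r.capture(n);c.append(cv2.resize(m[y:y+110,x:x+110],None,fx=3.6,fy=3.6,interpolation=cv2.INTER_CUBIC))
cv2.imwrite("pics/pregrip.png",np.hstack(c)[:,:,::-1])
E
```

```text
[0.49837244 0.15477782 0.13593876] [-1.79995343e+02  1.15872799e-02 -1.00571284e+02] 0.08676187999243043 [0.57169908 0.39158204 0.32657865]
```

View pics/pregrip.png

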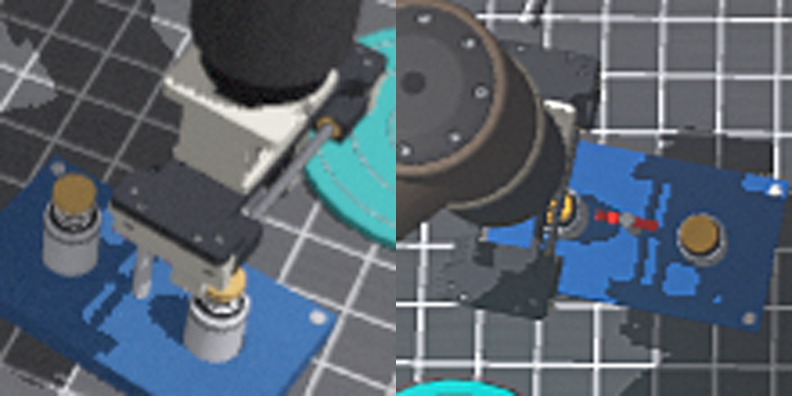

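Both caps are back up and the gripper straddles the left buffer. I descend to grip height.

carry_out([
  [[0,0,0.015],[0,0,0],0],
  [[0,0,0.02],[0,0,0],0],
  [[0,0,0.02],[0,0,0],0],
  [[0,0,0.02],[0,0,0],0],
  [[0,0,0.015],[0,0,0],0],
  [[0,0,0.01],[0,0,0],0],
  [[0,0,0.005],[0,0,0],0],
  [[0,0,0],[0,0,0],0],
  [[0,0,0],[0,0,0],0],
])

```text
time_s: 15.98
tcp_pos: [0.4986, 0.1549, 0.2093]
eef_rot: [-180.0, 0.0, -100.4]
contact_force: [0.8, -0.6, -0.0]
gripper_width: 0.0876
```

carry_out([
  [[0,0,0],[0,0,0],90],
  [[0,0,0],[0,0,0],100],
  [[0,0,0],[0,0,0],110],
  [[0,0,0],[0,0,0],120],
  [[0,0,0],[0,0,0],130],
  [[0,0,0],[0,0,0],140],
  [[0,0,0],[0,0,0],150],
  [[0,0,0],[0,0,0],160],
  [[0,0,0],[0,0,0],180],
  [[0,0,0],[0,0,0],200],
], grip_force=20)

```text
time_s: 16.82
tcp_pos: [0.4986, 0.1548, 0.209]
eef_rot: [-180.0, 0.0, -100.4]
contact_force: [1.9, -0.6, 0.9]
gripper_width: 0.0396
```

```bash
python3 - <<'E'
from h import *
t,_,s=tip();print(t,s["eef_rot"],s["gripper_width"],s["contact_force"],s["moment"])
E
```

```text
[0.49874068 0.15482845 0.03099812] [-1.79965608e+02  1.69343480e-02 -1.00362141e+02] 0.039623595700031385 [ 1.9047637  -0.63328838  0.89841047] [-0.23311785 -0.81514968  0.03701606]
```

carry_out([
  [[0,0,-0.002],[0,0,0],200],
  [[0,0,-0.004],[0,0,0],200],
  [[0,0,-0.006],[0,0,0],200],
  [[0,0,-0.01],[0,0,0],200],
  [[0,0,-0.016],[0,0,0],200],
  [[0,0,-0.02],[0,0,0],200],
  [[0,0,-0.02],[0,0,0],200],
  [[0,0,-0.016],[0,0,0],200],
  [[0,0,-0.008],[0,0,0],200],
  [[0,0,-0.003],[0,0,0],200],
  [[0,0,0],[0,0,0],200],
  [[0,0,0],[0,0,0],200],
])

```text
time_s: 17.82
tcp_pos: [0.4978, 0.1545, 0.3132]
eef_rot: [179.9, -0.0, -100.4]
contact_force: [-0.8, -0.5, -3.2]
gripper_width: 0.0396
```

```bash
python3 - <<'E'
from h import *
t,_,s=tip();print(t,s["gripper_width"],s["contact_force"])
c=[]
for n,x,y in(("scene",330,170),("top",200,180)):
    m=r.capture(n);c.append(cv2.resize(m[y:y+110,x:x+110],None,fx=3.6,fy=3.6,interpolation=cv2.INTER_CUBIC))
cv2.imwrite("pics/lift.png",np.hstack(c)[:,:,::-1])
E
```

```text
[0.49761046 0.15441207 0.13519802] 0.039633077553260815 [-0.8215509  -0.45512177 -3.20710837]
```

View pics/lift.png

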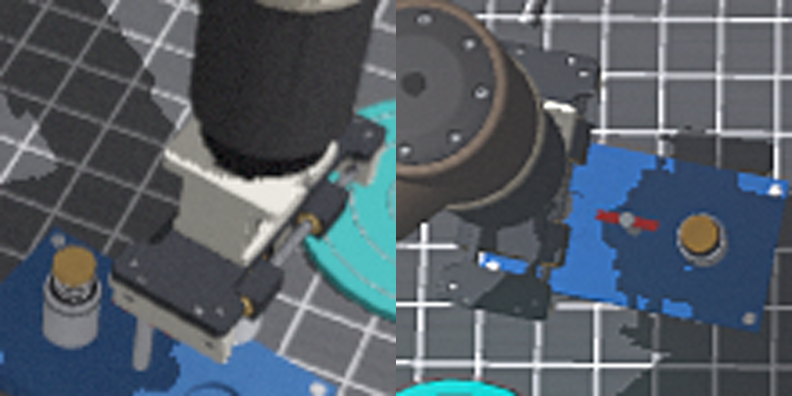

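The left socket is empty, the buffer hangs in the gripper (3.2 N) and the right one is seated. I carry it to the trivet.

carry_out([
  [[0.014,-0.0024,0],[0,0,0],200],
  [[0.028,-0.0047,0],[0,0,0],200],
  [[0.037,-0.0063,0],[0,0,0],200],
  [[0.037,-0.0063,0],[0,0,0],200],
  [[0.037,-0.0063,0],[0,0,0],200],
  [[0.037,-0.0063,0],[0,0,0],200],
  [[0.037,-0.0063,0],[0,0,0],200],
  [[0.037,-0.0063,0],[0,0,0],200],
  [[0.037,-0.0063,0],[0,0,0],200],
  [[0.037,-0.0063,0],[0,0,0],200],
  [[0.027,-0.0045,0],[0,0,0],200],
  [[0.012,-0.002,0],[0,0,0],200],
])

```text
time_s: 18.92
tcp_pos: [0.4925, -0.231, 0.3128]
eef_rot: [179.9, -0.0, -100.5]
contact_force: [0.2, 1.4, -2.9]
gripper_width: 0.0396
```

carry_out([
  [[0,0,0],[0,0,0],200],
  [[0,0,0],[0,0,0],200],
  [[0,0,0.01],[0,0,0],200],
  [[0,0,0.02],[0,0,0],200],
  [[0,0,0.02],[0,0,0],200],
  [[0,0,0.02],[0,0,0],200],
  [[0,0,0.012],[0,0,0],200],
  [[0,0,0.008],[0,0,0],200],
  [[0,0,0.004],[0,0,0],200],
  [[0,0,0],[0,0,0],200],
  [[0,0,0],[0,0,0],200],
])

```text
time_s: 19.83
tcp_pos: [0.4938, -0.2273, 0.2202]
eef_rot: [-180.0, -0.0, -100.3]
contact_force: [0.1, -0.6, -2.5]
gripper_width: 0.0394
```

```bash
python3 - <<'E'
from h import *
c=[];f=[]
for n,x,y in(("scene",205,150),("top",315,185)):
    m=r.capture(n);c.append(cv2.resize(m[y:y+120,x:x+120],None,fx=3.3,fy=3.3,interpolation=cv2.INTER_CUBIC))
for i in range(3): r.capture("top");t,_,s=tip();f.append(s["contact_force"])
print(t,s["eef_rot"],s["gripper_width"],np.mean(f,0))
cv2.imwrite("pics/over.png",np.hstack(c)[:,:,::-1])
E
```

```text
[ 0.49383232 -0.22768427  0.04258452] [-1.79920958e+02  6.96122332e-03 -1.00371137e+02] 0.04005711184409285 [-0.31752141 -0.22223765 -2.80630304]
```

View pics/over.png

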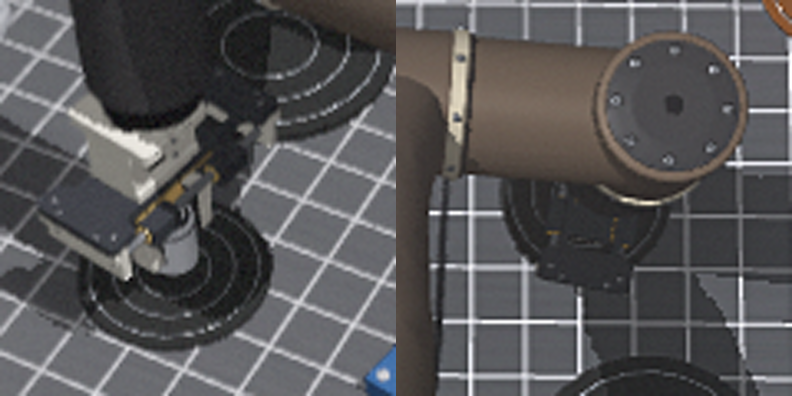

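The buffer hangs upright over the trivet centre, with its foot about 15.6 mm above it. I lower it gently.

carry_out([
  [[0,0,0.005],[0,0,0],200],
  [[0,0,0.004],[0,0,0],200],
  [[0,0,0.002],[0,0,0],200],
  [[0,0,0.001],[0,0,0],200],
  [[0,0,0.001],[0,0,0],200],
  [[0,0,0.001],[0,0,0],200],
  [[0,0,0.0007],[0,0,0],200],
  [[0,0,0],[0,0,0],200],
  [[0,0,0],[0,0,0],200],
])

```text
time_s: 20.83
tcp_pos: [0.4934, -0.2277, 0.2052]
eef_rot: [-180.0, -0.0, -100.4]
contact_force: [-0.8, 0.1, -3.3]
gripper_width: 0.0396
```

carry_out([
  [[0,0,0.0005],[0,0,0],200],
  [[0,0,0.0005],[0,0,0],200],
  [[0,0,0],[0,0,0],200],
  [[0,0,0],[0,0,0],200],
])

```text
time_s: 21.17
tcp_pos: [0.4935, -0.2276, 0.205]
eef_rot: [-180.0, -0.0, -100.4]
contact_force: [-2.4, 1.8, 5.4]
gripper_width: 0.0398
```

It has touched down. I ease off slightly, open and draw up.

carry_out([
  [[0,0,-0.0005],[0,0,0],200],
  [[0,0,0],[0,0,0],140],
  [[0,0,0],[0,0,0],120],
  [[0,0,0],[0,0,0],100],
  [[0,0,0],[0,0,0],70],
  [[0,0,0],[0,0,0],40],
  [[0,0,0],[0,0,0],0],
  [[0,0,0],[0,0,0],0],
  [[0,0,0],[0,0,0],0],
  [[0,0,0],[0,0,0],0],
])

```text
time_s: 22.0
tcp_pos: [0.4934, -0.2276, 0.2046]
eef_rot: [180.0, -0.0, -100.4]
contact_force: [-0.1, -0.1, 0.1]
gripper_width: 0.0855
```

carry_out([
  [[0,0,-0.005],[0,0,0],0],
  [[0,0,-0.01],[0,0,0],0],
  [[0,0,-0.02],[0,0,0],0],
  [[0,0,-0.03],[0,0,0],0],
  [[0,0,-0.03],[0,0,0],0],
  [[0,0,-0.03],[0,0,0],0],
  [[0,0,-0.03],[0,0,0],0],
  [[-0.03,0.03,-0.01],[0,0,0],0],
  [[-0.03,0.03,0],[0,0,0],0],
  [[-0.03,0.03,0],[0,0,0],0],
  [[0,0,0],[0,0,0],0],
  [[0,0,0],[0,0,0],0],
])

```text
time_s: 23.0
tcp_pos: [0.4219, -0.1243, 0.3709]
eef_rot: [-179.8, 0.1, -100.2]
contact_force: [0.1, -0.6, 0.9]
gripper_width: 0.0875
```

```bash
python3 - <<'E'
from h import *
np.set_printoptions(precision=4,suppress=True)
I={n:r.capture(n) for n in("scene","top")}
t,_,s=tip();print(t,s["gripper_width"],s["contact_force"],s["time_s"])
for n,ro in(("scene",(222,180,430,320)),("top",(215,205,405,280))):
    for c in blobs(n,I[n],(12,100,80),(28,255,255),ro,20): 
        p=c.reshape(-1,2).mean(0);print(n,p,cv2.boundingRect(c),"z.085",plane(n,[p],.085),"z.089",plane(n,[p],.089))
a=cv2.resize(I["scene"][140:320,200:430],None,fx=3,fy=3,interpolation=cv2.INTER_CUBIC)
cv2.imwrite("pics/end.png",a[:,:,::-1])
E
```

```text
[ 0.4235 -0.1256  0.1923] 0.08766452080966348 [ 0.1222 -0.0673  0.5613] 23.1
scene [350.0333 243.4333] (345, 239, 11, 11) z.085 [[0.4815 0.0355 0.085 ]] z.089 [[0.4844 0.0366 0.089 ]]
scene [255.2069 212.8966] (250, 208, 11, 11) z.085 [[ 0.4996 -0.2257  0.085 ]] z.089 [[ 0.5024 -0.2235  0.089 ]]
```

View pics/end.png

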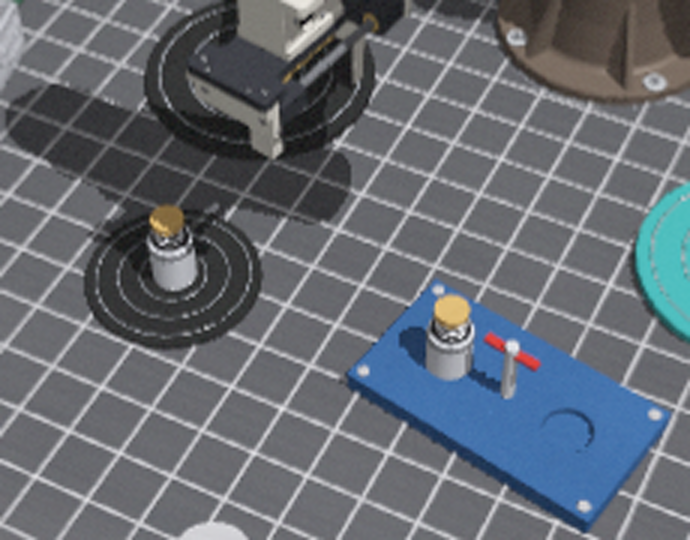

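The tired buffer stands upright in the middle of the small black trivet. The sound one is seated in the right socket, its cap at the same pixel as at the start (350,243). I hand in.

```bash
python3 -c "
from plant import r
print(r.close_job())"
```

```text
the job is handed in; nothing more can be done
None
```

The tired buffer was the left one. It now stands upright near the middle of the smaller black trivet, and the job is handed in (about 23 s of the 64 s used).

- **Left buffer (tested first):** held at 12.0 N on average for 1.1 s, highest reading 12.9 N. Its top sank to 74.6 mm, below the 78 mm mark, so it is the tired one.
- **Right buffer:** held at 12.4 N on average for 1.2 s, highest reading 13.5 N. Its top stayed at 81.8 mm, above the mark, so it is the sound one. A sideways force of about 4 N was also present during this press.
- **Placing:** the buffer met the trivet with about 8 N at touchdown. I eased off before opening the fingers, then drew up and clear.
- **Last checks:** the closing scene picture shows the tired buffer upright on the trivet. The sound buffer's cap is at the same pixel as at the start, and the left socket is empty. The force reading is near zero.
- **What disagreed or failed:** the two cameras differed by about 10 mm in x. I settled this from a close look at the fingertip over the cap. At the end, the top-view check found no caps, so the final position rests on the scene view alone. I did not measure the other objects again.

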